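# Uncover the optics tray and start a second tier

### The arm

A 6-joint arm with a two-finger parallel gripper is mounted at the origin on the work surface. World frame = base frame: x ahead of the robot, y to its left, z up, the work surface at z = 0. Lengths are in m, angles in rad, forces in N, time in s.
With the tool pointing down it reaches from about 0.375 to 0.975 m from the base axis. Payload 3.8 kg.
Tool frame: the origin (TCP) lies at the very end of the fingers, on their centre line; the grasp point (between the pads) lies hold_point_z behind it (hold_point_z is the distance from the TCP to the grasp point, in m); z points along the fingers, y is the line along which they close (so a half turn about z gives the same grasp; the last joint's range is limited). The gripper opens to 85 mm and grips with 20 to 120 N. Pads are 22 mm wide; open, the fingers measure 114 mm over their backs; the gripper's body (76 mm by 85 mm) begins 54 mm behind the grasp point. The pads swing forward as they close: fully open they stand 13 mm farther back than shut.
Start: joints at [1.189, 0.264, 1.604, -0, 1.274, -0.037], TCP at [0.228, 0.635, 0.231] pointing down, gripper open.
Joint ranges: [-2.63, 2.63], [-0.94, 2.18], [0.31, 2.57], [-1.31, 4.45], [0, 2.66], [-2.55, 2.55]. Speed limits (rad/s): [2.57, 2.57, 3.14, 3.14, 3.14, 3.14].

### API

Orientations are given as a unit quaternion [w, x, y, z].
In Python, from cell import * gives the robot as it stands. The module is installed in compiled form; this text tells all that it offers.
- The arm moves only by the shell command python3 -m handwheel 'ROWS' [FORCE]. ROWS is JSON, a list that holds one entry, the list of rows, each a list of 7 numbers: the shift along the tool's x, y, z in m, then the turn, a rotation vector about the tool's x, y, z in rad, then the closure, from -1 (fully open) to 1 (shut). A call has 1 to 20 rows; each row is the pose to reach, as a shift and turn from the pose commanded when the call began, along the tool's axes at that moment; what a row does not reach only later rows make up. A row lasts 1/8 s, in which the tool goes at most 62.5 mm and 10.7 degrees, less where a joint would pass 70% of its speed; a pose out of reach is approached as far as the arm can. A call with a gripper value outside its range is refused whole. The fingers move at their own pace and stop on an object; FORCE is the grip in N (left out, the last holds). Time passes only in rows, so rows that repeat a pose let the fingers close. It gives the time, the measured TCP pose, the force, the opening and the grip force at its end, in the units of the state.
- sense(): the state, without advancing time (a new reading comes with each control period).
- get_image(name): name is "scene" or "top" or "wrist"; returns a dict with "color" (420x560x3 uint8, red, green, blue), "fx", "fy", "cx", "cy" (pixels), "k1" (the pictures are not rectified: a ray, as slopes to the right and down, at radius r is drawn at 1 + k1 r^2 times it, then the intrinsics apply), "world_from_camera" (4x4, takes a point from camera to world coordinates). Camera axes: x right, y down, z forward; pixel columns grow to the right and rows downward; lengths in m; the calibration is good to about 2 mm. A picture is of the moment at which its call begins. There is no depth.
- job_done(): hands the job in; it is judged then, once.
The state is a dict: "time_s": time; "joint_pos": joint angles; "dq": joint speeds; "tau": joint torques, N m; "ee_pos": TCP position; "tcp_rot": TCP orientation; "ft_force": force on the tool from outside, world axes, zero at the start; "torque": the same for the moment, N m; "gripper_width": finger opening in m; "gripper_force": force on a finger pad.
Only numpy, scipy, OpenCV 4.12 (cv2) and the standard library are available. Lean on these libraries where they do the work, as an engineer would, in place of code of your own. Each camera call takes 0.05 s, during which the arm holds its last target. There are 200 camera calls.

### The job

Take the lid off the tray of lenses by its knob and set it down, knob up, in the middle of the rubber mat and lined up with it. Then stack the empty tray squarely on the tray of lenses, turned end for end so that it stands on the ledges instead of sinking in onto the lenses, and let go. Leave the tray of lenses where it stands, drop nothing, and do not disturb the other things on the bench.

Things in the scene. Friction and masses are not known exactly. Their poses are not given: they have to be found in the camera images.
- lower: Loaded tray of lenses, loose (0.55 kg), under the lid at the start. Blue plastic, 120 long (x), 60 wide (y), 46 high, open on top. A label tab 36 wide juts 8 out from the top 16 of its +x end only. In it stand 3 lens mounts, 23 in diameter, tops 30 above the underside. Origin: centre of the underside; x along its length towards the tab, z up.
- lower_seat (a point): Point on the loaded tray's vertical axis level with its four inner ledges, 39 above its underside and 7 below its rim. A second tray with its tab at the opposite end (x axes opposed) stands on the ledges, underside centre at this point, its foot held inside the rim with 3 of play each way. With tabs at the same end it sinks in. Axes as lower.
- upper_mid (a point): Empty tray, loose (0.14 to 0.25 kg), on the bench, like the loaded one: 120 (x) by 60 (y) by 46 high, label tab juts 8 from its +x end. Foot (lowest 22) narrower, 106 by 46, its lowest 6 only 103 by 43; above that the long sides are upright, 60 over their outsides: grasp there, across the width. Point: the tray's centre, 23 above its underside; x towards the tab, z up.
- lid_knob (a point): Loose aluminium lid (0.18 to 0.29 kg): plate 126 (x) by 66 by 5 resting on the loaded tray's rim, under it a plate 104 by 44 by 3 that drops inside the rim. Black round knob in the middle: head 26 in diameter, 14 to 40 above the plate's top, stem 14 in diameter. Point: centre of the knob's head, 27 above the plate's top, 35 above the lid's lowest face; z up.
- mat: The bare flat rubber mat for the lid, 160 (x) by 100 (y) by 3 thick, fixed on the bench. Origin: centre of its underside; x along its length.
- lens_post: Bystander: lens in a round holder on a steel post, standing loose; foot 56 in diameter, 230 high, holder 52 across. Origin: centre of its underside.
- short_post: Bystander: small lens on a shorter post, standing loose; foot 56 in diameter, 138 high, holder 40 across. Origin: centre of its underside.
- meter: Bystander: grey hand-held meter lying on the bench, 100 (x) by 50 (y) by 36 high over its dial. Origin: centre of its underside.
- screwdriver: Bystander: screwdriver lying on the bench, 150 long along its x, handle (-x half) 26 thick. Origin: on the bench under its mid-length.
There are look-alikes about, which are no part of the job. What is shaped like the part that bears lid_knob but purple is not meant.

How it is judged:
On the way, in this order (a step that is already met when the one before it is completed fails the run):
1. the lid is lifted clear of the tray of lenses in the fingers, knob up (z of lid_knob in the frame of lower above 0.095 m and angle between lid_knob's own z axis and vertical below 0.5 rad and contact force between lid and the fingers above 0.5 N), for 0.1 s.
2. the lid lies knob up on the mat and is let go, before the empty tray is stacked (x of lid_knob in the frame of mat between -0.022 and 0.022 m and y of lid_knob in the frame of mat between -0.022 and 0.022 m and z of lid_knob in the frame of mat between 0.03 and 0.043 m and angle between lid_knob's own z axis and vertical below 0.08 rad and angle between the x axis of lid_knob and the x axis of mat, either way round below 0.26 rad and not (contact force between lid and the fingers above 0.2 N)), for 0.2 s.
At the end, for the whole second after the job is handed in: Lid flat, knob up on the mat, centre within 22 mm of the mat's along and across, lined up within 0.26 rad. Empty tray level on the ledges (underside 34 to 43 mm above the lower tray's), centred within 8 mm, lined up within 0.1 rad. Lower tray within 25 mm of its start (x of lid_knob in the frame of mat between -0.022 and 0.022 m and y of lid_knob in the frame of mat between -0.022 and 0.022 m and z of lid_knob in the frame of mat between 0.03 and 0.043 m and angle between lid_knob's own z axis and vertical below 0.08 rad and angle between the x axis of lid_knob and the x axis of mat, either way round below 0.26 rad and z of upper_mid in the frame of lower between 0.057 and 0.066 m and horizontal distance between upper_mid and lower below 0.008 m and angle between upper_mid's own z axis and vertical below 0.06 rad and angle between the x axis of upper_mid and the x axis of lower, either way round below 0.1 rad and distance of lower from where it was at the start of the episode below 0.025 m); the robot touches nothing.
It fails at once if the tray of lenses is pushed or carried more than 25 mm, or tipped (distance of lower from where it was at the start of the episode above 0.025 m or angle between lower's own z axis and vertical above 0.2 rad).
It fails at once if the empty tray rests on the lenses (contact force between upper and optics above 0.5 N).
It fails at once if the lid or the empty tray is dropped (free fall of more than about 30 mm) ((linear speed of lid above 0.75 m/s and not (contact force between lid and the fingers above 0.05 N)) or (linear speed of upper above 0.75 m/s and not (contact force between upper and the fingers above 0.05 N))).
It fails at once if a bystander is moved more than 20 mm or a post is tipped over (distance of any of lens_post, short_post, meter, screwdriver from where it was at the start of the episode above 0.02 m or angle between any of lens_post, short_post's own z axis and vertical above 0.3 rad).
It also fails if it takes over 72 s, if anything falls off the work surface, if the arm or the gripper's body presses on something with over 40 N, if the wrist force passes 120 N, or if a joint passes its speed limit or range.

## Working session

There is one attempt and no reset: what is moved stays moved. The work goes in short steps, Python scripts to look and compute and a shell command to move; the robot and the scene stay as the last step left them, time stands still between calls to the robot, and variables do not carry over. Pictures are saved under pics/ and viewed, at most 10 in all, crops included, and the job is handed in when it is done.

```bash
mkdir -p pics; python3 - <<'E'
from cell import *
import cv2,pickle,numpy as np
d={n:get_image(n) for n in("scene","top","wrist")}
pickle.dump(d,open('i0.pkl','wb'))
for n in d: cv2.imwrite(f'pics/{n}0.png',d[n]['color'][:,:,::-1]); print(n,d[n]['fx'],d[n]['k1'],np.round(d[n]['world_from_camera'],3).tolist())
s=sense();print(s)
try: print(hold_point_z)
except Exception as e: print(e)
E
```

```text
scene 475.1906720997113 -0.06404450944106824 [[0.627, 0.434, -0.647, 1.303], [0.779, -0.365, 0.51, -0.561], [-0.014, -0.824, -0.567, 0.76], [0.0, 0.0, 0.0, 1.0]]
top 409.79042310290254 -0.08602407698459005 [[0.091, -0.974, 0.207, 0.259], [-0.996, -0.089, 0.022, 0.053], [-0.003, -0.208, -0.978, 1.232], [0.0, 0.0, 0.0, 1.0]]
wrist 375.0737063867305 -0.00477340682602177 [[0.338, 0.893, 0.297, 0.151], [0.941, -0.32, -0.109, 0.663], [-0.002, 0.316, -0.949, 0.372], [0.0, 0.0, 0.0, 1.0]]
{'time_s': 0.15, 'joint_pos': array([ 1.18905770e+00,  2.64605986e-01,  1.60506740e+00, -4.93303229e-06,
        1.27370863e+00, -3.69166510e-02]), 'dq': array([ 0.00183808, -0.00235453, -0.0044684 , -0.00094687,  0.00134446,
        0.00014648]), 'tau': array([ 4.28075473e-04, -5.15905094e+01, -3.67957520e+01,  7.83892119e-05,
        8.05109565e-03,  8.17390656e-06]), 'ee_pos': array([0.22797003, 0.63472973, 0.23022676]), 'tcp_rot': array([-1.83610385e-04,  1.71557307e-01,  9.85173736e-01, -8.75640826e-04]), 'ft_force': array([-0.09885351,  0.95014766,  0.73604553]), 'torque': array([ 0.02652088, -0.03231393, -0.00260281]), 'gripper_force': 0.0, 'gripper_width': 0.08520455686845614}
0.0187
```

View pics/top0.png

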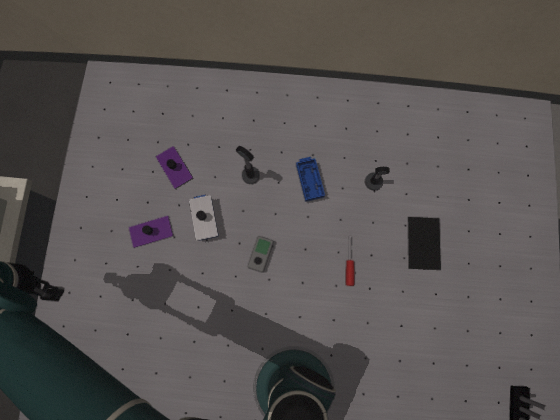

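View pics/scene0.png

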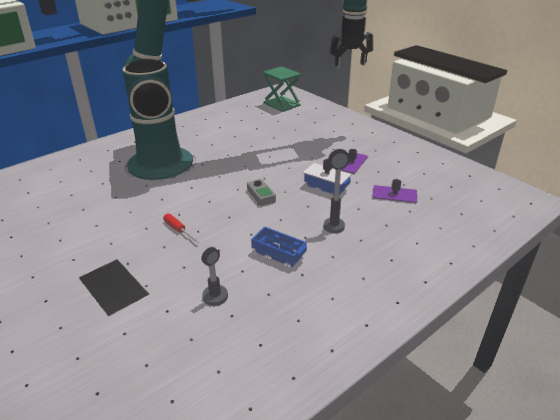

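The top view shows the lid at about (203,217), the empty blue tray at (311,180), the black mat at (424,243), and two purple decoys on the left. The posts are at (250,175) and (374,182), with the meter and screwdriver nearer the base.

```bash
cat >h.py <<'E'
import cv2,numpy as np
from scipy.spatial.transform import Rotation as R
def cast(im,uv,z):
    K=np.array([[im['fx'],0,im['cx']],[0,im['fy'],im['cy']],[0,0,1]]);T=im['world_from_camera']
    p=cv2.undistortPoints(np.float64(uv).reshape(-1,1,2),K,np.array([im['k1'],0,0,0,0.]))[:,0]
    r=np.c_[p,np.ones(len(p))]@T[:3,:3].T
    return T[:3,3]+r*((z-T[2,3])/r[:,2])[:,None]
def blobs(m,amin=100):
    c,_=cv2.findContours(cv2.morphologyEx(m.astype(np.uint8),cv2.MORPH_OPEN,np.ones((3,3))),cv2.RETR_EXTERNAL,cv2.CHAIN_APPROX_NONE)
    return [k for k in c if cv2.contourArea(k)>amin]
def rect(im,c,z):
    w=cast(im,c.reshape(-1,2),z)[:,:2]*1000
    (cx,cy),(a,b),_=r=cv2.minAreaRect(w.astype(np.float32))
    q=cv2.boxPoints(r);e=[q[1]-q[0],q[2]-q[1]];e=max(e,key=np.linalg.norm)
    return np.round([cx,cy,max(a,b),min(a,b),np.degrees(np.arctan2(e[1],e[0]))%180],1)
def rel(s,target,yaw_deg):
    "shift in tool axes to world target; turn about tool z so that tool y lies at world yaw_deg (mod 180)"
    Q=R.from_quat(np.roll(s['tcp_rot'],-1));M=Q.as_matrix()
    d=M.T@(np.array(target)-s['ee_pos'])
    w=np.radians(yaw_deg);v=M.T@[np.cos(w),np.sin(w),0]
    t=np.arctan2(-v[0],v[1]);t=(t+np.pi/2)%np.pi-np.pi/2
    return np.round(d,4),round(t,3)
E
cat >m.py <<'E'
import pickle;from h import *
d=pickle.load(open('i0.pkl','rb'));im=d['top'];h=cv2.cvtColor(im['color'],cv2.COLOR_RGB2HSV);H,S,V=[h[...,i].astype(int) for i in range(3)]
for n,m,z in [('blue',(H>100)&(H<122)&(S>120),.046),('white',(V>180)&(S<40),.051),('dark',(V<60)&(S<90),.003)]:
    for c in blobs(m,60): print(n,cv2.boundingRect(c),cv2.contourArea(c),rect(im,c,z))
for a in (203,217),(311,180),(424,243): print(h[a[1],a[0]],h[a[1]+18,a[0]])
for c in ('top',): cv2.imwrite('pics/c0.png',cv2.resize(im['color'][140:260,130:350,::-1],None,fx=3.6,fy=3.6,interpolation=2))
E
python3 m.py
```

```text
blue (297, 157, 27, 43) 739.0 [611.5   5.  128.9  60.   18.3]
dark (271, 394, 53, 26) 996.5 [-49.  -14.6 147.1  68.7  95.1]
dark (0, 388, 20, 32) 387.0 [-143.6  831.6   90.2   62.3    9.2]
dark (512, 386, 32, 34) 393.0 [   4.9 -689.9   97.5   94.1   92.4]
dark (258, 346, 78, 66) 2666.5 [ 32.9  -0.6 220.8 172.7 100.9]
dark (59, 341, 109, 79) 1433.5 [-61.3 535.6 382.6  81.   61.2]
dark (408, 217, 33, 53) 1568.5 [ 451.4 -359.8  159.3   98.7    1.9]
dark (365, 167, 24, 23) 302.0 [ 647.5 -204.    91.9   54.1  156.8]
dark (236, 146, 24, 38) 379.5 [652.2 199.8 130.5  54.5  19.4]
dark (0, 50, 560, 253) 15200.5 [ 582.3  154.4 1971.3  844.5   90. ]
[150   8  32] [  7  15 149]
[111 160 105] [110 161  79]
[15 39 26] [ 0 26 29]
```

View pics/c0.png

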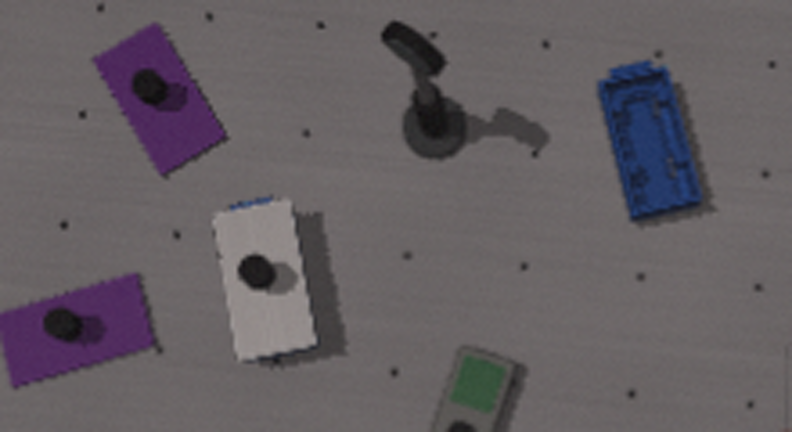

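The crop confirms that both trays have their tabs at the far (+x) end. The lid corners are at about (255,205), (292,200), (237,360) and (315,345) in the crop.

```bash
cat >>m.py <<'E'
print('---')
for c in blobs((V>125)&(S<60)&(np.arange(560)[None]<230)&(np.arange(420)[:,None]<260)&(np.arange(420)[:,None]>180)):
    r=rect(im,c,.051);print('lid',cv2.boundingRect(c),r)
print('knob top',cast(im,[130+257/3.6,140+271/3.6],.085), 'posts foot',cast(im,[[130+435/3.6,140+127/3.6],[373.5,184]],.01))
from cell import sense
print(rel(sense(),[r[0]/1000,r[1]/1000,.2],r[4]+90))
E
python3 m.py|sed -n '/---/,$p'
```

```text
---
lid (190, 196, 27, 44) [461.4 309.1 124.7  65.1  17.5]
lid (0, 181, 26, 19) [490.8 922.6  87.1  57.6  94.7]
knob top [[0.46049845 0.30619638 0.085     ]] posts foot [[ 0.61320837  0.18590341  0.01      ]
 [ 0.61993715 -0.19549575  0.01      ]]
(array([-0.1501,  0.3598,  0.0296]), np.float64(1.144))
```

```bash
python3 -c "
from h import *;from cell import *
print(rel(sense(),[.461,.308,.18],70.2))"
```

```text
(array([-0.3298, -0.2286,  0.0506]), np.float64(0.001))
```

```bash
python3 -m handwheel '[[[-0.05,-0.035,0,0,0,0,-1],[-0.1,-0.07,0,0,0,0,-1],[-0.15,-0.105,0,0,0,0,-1],[-0.2,-0.14,0,0,0,0,-1],[-0.25,-0.175,0,0,0,0,-1],[-0.3,-0.21,0.02,0,0,0,-1],[-0.33,-0.2285,0.05,0,0,0,-1],[-0.33,-0.2285,0.05,0,0,0,-1],[-0.33,-0.2285,0.05,0,0,0,-1]]]' 60
python3 - <<'E'
from h import *;from cell import *
im=get_image('wrist');cv2.imwrite('pics/w1.png',im['color'][:,:,::-1])
import pickle;pickle.dump(im,open('i1.pkl','wb'))
print(sense()['ft_force'])
E
```

```text
time_s: 1.27
ee_pos: [0.4614, 0.309, 0.1814]
tcp_rot: [-0.0, 0.172, 0.985, 0.0]
ft_force: [-0.6, 1.1, 0.9]
gripper_width: 0.0852
gripper_force: 0.0
[0.16258533 0.15502335 0.79075753]
```

View pics/w1.png

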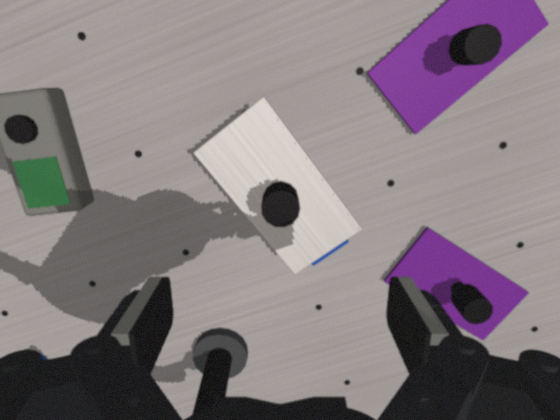

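The lid corners are at (194,152), (264,98), (361,229) and (296,273). The knob is at (281,204), and a blue tab shows at (331,252).

```bash
python3 -c "
from h import *;from cell import *;import pickle
im=pickle.load(open('i1.pkl','rb'));h=cv2.cvtColor(im['color'],cv2.COLOR_RGB2HSV).astype(int)
r=rect(im,np.array([(194,152),(264,98),(361,229),(296,273)]),.051);print(r)
m=(h[...,2]<60)&(h[...,1]<120);m[:160]=0;m[240:]=0;m[:,:258]=0;m[:,304:]=0
c=max(blobs(m),key=cv2.contourArea);(x,y,w,hh)=cv2.boundingRect(c);print(x,y,w,hh,cast(im,[x+w/2,y+hh/2],.078))
print(rel(sense(),[r[0]/1e3,r[1]/1e3,.0575],70.2))"
```

```text
[460.1 310.4 125.   64.1  17.6]
262 183 37 43 [[0.46127401 0.30972097 0.078     ]]
(array([1.600e-03, 1.000e-04, 1.245e-01]), np.float64(0.001))
```

```bash
python3 -m handwheel '[[[0.001,0,0.03,0,0,0,-1],[0.001,0,0.07,0,0,0,-1],[0.001,0,0.1,0,0,0,-1],[0.001,0,0.1225,0,0,0,-1],[0.001,0,0.1225,0,0,0,-1],[0.001,0,0.1225,0,0,0,-1],[0.001,0,0.1225,0,0,0,1],[0.001,0,0.1225,0,0,0,1],[0.001,0,0.1225,0,0,0,1],[0.001,0,0.1225,0,0,0,1],[0.001,0,0.1225,0,0,0,1],[0.001,0,0.1225,0,0,0,1],[0.001,0,0.1225,0,0,0,1],[0.001,0,0.1225,0,0,0,1]]]' 60
```

```text
time_s: 3.08
ee_pos: [0.4611, 0.3094, 0.0594]
tcp_rot: [0.0, 0.172, 0.985, 0.001]
ft_force: [0.0, 1.1, 5.3]
gripper_width: 0.0246
gripper_force: 59.5
```

```bash
python3 -m handwheel '[[[0,0,-0.01,0,0,0,1],[0,0,-0.03,0,0,0,1],[0,0,-0.055,0,0,0,1],[0,0,-0.08,0,0,0,1],[0,0,-0.1,0,0,0,1],[0,0,-0.11,0,0,0,1],[0,0,-0.11,0,0,0,1],[0,0,-0.11,0,0,0,1]]]' 80
python3 -c "
from h import *;from cell import *
im=get_image('wrist');h=cv2.cvtColor(im['color'],cv2.COLOR_RGB2HSV).astype(int)
cv2.imwrite('pics/w2.png',im['color'][:,:,::-1])
print(rel(sense(),[.4514,-.3598,.17],54.5),sense()['gripper_width'])"
```

```text
time_s: 4.08
ee_pos: [0.4597, 0.3085, 0.1675]
tcp_rot: [-0.001, 0.172, 0.985, -0.001]
ft_force: [-1.0, 0.3, -2.1]
gripper_width: 0.0239
gripper_force: 78.5
(array([-0.2181, -0.6317, -0.0017]), np.float64(0.275)) 0.0238170541094618
```

View pics/w2.png

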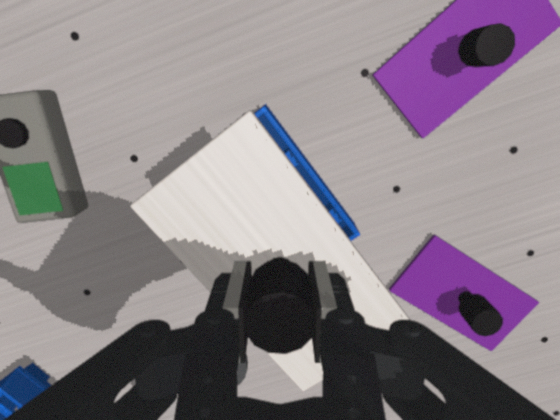

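The lid hangs level in the fingers. Its corners are at (132,206), (253,110) and (305,390), and the lower tray's rim shows at (305,170) behind it.

```bash
python3 -m handwheel '[[[-0.006,-0.018,-0.01,0,0,0.02,1],[-0.018,-0.053,-0.01,0,0,0.04,1],[-0.034,-0.098,-0.01,0,0,0.06,1],[-0.05,-0.145,-0.01,0,0,0.08,1],[-0.066,-0.19,-0.01,0,0,0.1,1],[-0.081,-0.235,-0.01,0,0,0.12,1],[-0.097,-0.28,-0.01,0,0,0.14,1],[-0.112,-0.325,-0.01,0,0,0.16,1],[-0.128,-0.37,-0.01,0,0,0.18,1],[-0.143,-0.415,-0.01,0,0,0.2,1],[-0.159,-0.46,-0.01,0,0,0.22,1],[-0.174,-0.505,-0.01,0,0,0.24,1],[-0.19,-0.55,-0.01,0,0,0.26,1],[-0.203,-0.59,-0.01,0,0,0.275,1],[-0.212,-0.617,-0.01,0,0,0.275,1],[-0.218,-0.632,-0.01,0,0,0.275,1],[-0.218,-0.632,-0.01,0,0,0.275,1],[-0.218,-0.632,-0.01,0,0,0.275,1],[-0.218,-0.632,-0.01,0,0,0.275,1]]]' 80
python3 -c "
from h import *;from cell import *
im=get_image('wrist');cv2.imwrite('pics/w3.png',im['color'][:,:,::-1]);import pickle;pickle.dump(im,open('i3.pkl','wb'))
print(rel(sense(),[.4514,-.3598,.17],54.5),sense()['gripper_width'])"
```

```text
time_s: 6.5
ee_pos: [0.4521, -0.3583, 0.1787]
tcp_rot: [-0.0, 0.304, 0.953, 0.0]
ft_force: [0.6, -0.2, -2.4]
gripper_width: 0.0241
gripper_force: 78.9
(array([-0.0001, -0.0016,  0.0088]), np.float64(0.001)) 0.024370801746961223
```

View pics/w3.png

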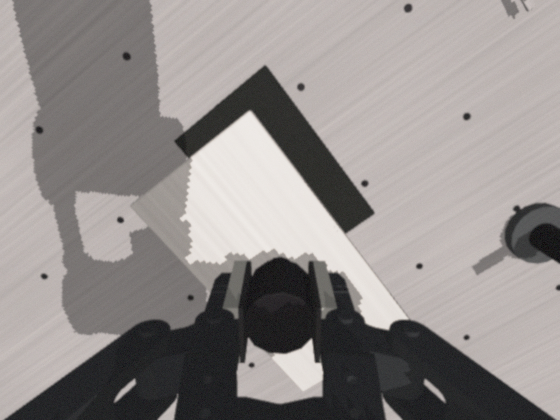

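The lid is parallel to the mat, with the mat's visible corners at (265,67), (175,140) and (374,213). I'll lower it now.

```bash
python3 -m handwheel '[[[0,-0.0015,0.03,0,0,0,1],[0,-0.0015,0.07,0,0,0,1],[0,-0.0015,0.11,0,0,0,1],[0,-0.0015,0.135,0,0,0,1],[0,-0.0015,0.148,0,0,0,1],[0,-0.0015,0.154,0,0,0,1],[0,-0.0015,0.156,0,0,0,1],[0,-0.0015,0.156,0,0,0,1]]]' 80
```

```text
time_s: 7.55
ee_pos: [0.452, -0.3613, 0.0238]
tcp_rot: [0.001, 0.305, 0.952, -0.0]
ft_force: [0.5, -0.1, -1.8]
gripper_width: 0.0237
gripper_force: 78.8
```

```bash
python3 -m handwheel '[[[0,0,0.002,0,0,0,1],[0,0,0.0035,0,0,0,1],[0,0,0.0045,0,0,0,1],[0,0,0.0045,0,0,0,1]]]' 80
```

```text
time_s: 8.05
ee_pos: [0.4515, -0.361, 0.0195]
tcp_rot: [0.0, 0.305, 0.952, -0.0]
ft_force: [-1.4, 2.2, 6.0]
gripper_width: 0.0242
gripper_force: 79.9
```

```bash
python3 -m handwheel '[[[0,0,0,0,0,0,-1],[0,0,0,0,0,0,-1],[0,0,0,0,0,0,-1],[0,0,0,0,0,0,-1],[0,0,0,0,0,0,-1],[0,0,0,0,0,0,-1],[0,0,-0.02,0,0,0,-1],[0,0,-0.06,0,0,0,-1],[0,0,-0.11,0,0,0,-1],[0,0,-0.17,0,0,0,-1],[0,0,-0.22,0,0,0,-1],[0,0,-0.22,0,0,0,-1]]]'
python3 -c "
from h import *;from cell import *
im=get_image('top');h=cv2.cvtColor(im['color'],cv2.COLOR_RGB2HSV).astype(int)
m=(h[...,2]>125)&(h[...,1]<60);m[:190]=0;m[300:]=0;m[:,:380]=0;m[:,470:]=0
for c in blobs(m,30):print('lid',rect(im,c,.011))
print(sense()['ee_pos'],rel(sense(),[.607,.0035,.20],108.3))"
```

```text
time_s: 9.55
ee_pos: [0.4541, -0.3632, 0.2465]
tcp_rot: [0.006, 0.305, 0.952, -0.003]
ft_force: [1.1, 0.1, -0.5]
gripper_width: 0.0856
gripper_force: 0.0
lid [ 451.5 -360.3  122.4   61.5    1.6]
[ 0.45270067 -0.36195899  0.24302833] (array([0.087 , 0.3871, 0.0421]), np.float64(-0.939))
```

```bash
python3 -m handwheel '[[[0.005,0.02,0,0,0,-0.1,-1],[0.013,0.06,0,0,0,-0.2,-1],[0.024,0.105,0,0,0,-0.3,-1],[0.034,0.15,0,0,0,-0.4,-1],[0.044,0.195,0,0,0,-0.5,-1],[0.055,0.245,0,0,0,-0.6,-1],[0.065,0.29,0,0,0,-0.7,-1],[0.075,0.335,0,0,0,-0.8,-1],[0.084,0.375,0.01,0,0,-0.9,-1],[0.087,0.387,0.03,0,0,-0.939,-1],[0.087,0.387,0.04,0,0,-0.939,-1],[0.087,0.387,0.04,0,0,-0.939,-1],[0.087,0.387,0.04,0,0,-0.939,-1]]]' 60
python3 -c "
from h import *;from cell import *
im=get_image('wrist');cv2.imwrite('pics/w4.png',im['color'][:,:,::-1]);import pickle;pickle.dump(im,open('i4.pkl','wb'))
h=cv2.cvtColor(im['color'],cv2.COLOR_RGB2HSV).astype(int)
for c in blobs((h[...,0]>100)&(h[...,0]<122)&(h[...,1]>120)&(h[...,2]>40),1500): print(cv2.boundingRect(c),rect(im,c,.046),sense()['joint_pos'])"
```

```text
time_s: 11.22
ee_pos: [0.605, 0.0036, 0.1985]
tcp_rot: [0.0, -0.158, 0.987, -0.0]
ft_force: [0.8, 0.9, 1.1]
gripper_width: 0.0854
gripper_force: 0.0
(239, 113, 77, 151) [611.    4.6 127.9  59.1  18.6] [-3.49986582e-02  1.55110895e-01  1.79502026e+00 -2.53013319e-04
  1.19046041e+00 -1.92297892e+00]
```

View pics/w4.png

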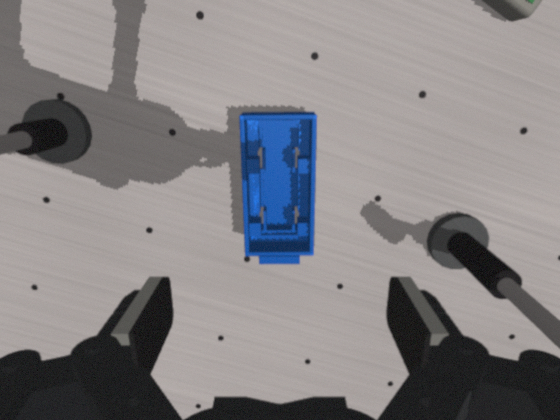

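The empty tray is square to the tool, with rim corners at about (241,114), (316,114), (313,255) and (247,255). Its tab is at (279,259), on the +x end, and the posts are clear to the left and right.

```bash
python3 -c "
from h import *;from cell import *;import pickle
im=pickle.load(open('i4.pkl','rb'))
print(rect(im,np.array([(241,114),(316,114),(313,255),(247,255)]),.046))
print(rel(sense(),[.6072,.0035,.014],108.4))"
```

```text
[607.5   4.4 119.6  57.4  18.7]
(array([-0.0015, -0.0006,  0.185 ]), np.float64(-0.004))
```

```bash
python3 -m handwheel '[[[-0.0015,0,0.04,0,0,-0.004,-1],[-0.0015,0,0.09,0,0,-0.004,-1],[-0.0015,0,0.13,0,0,-0.004,-1],[-0.0015,0,0.165,0,0,-0.004,-1],[-0.0015,0,0.18,0,0,-0.004,-1],[-0.0015,0,0.184,0,0,-0.004,-1],[-0.0015,0,0.184,0,0,-0.004,-1],[-0.0015,0,0.184,0,0,-0.004,1],[-0.0015,0,0.184,0,0,-0.004,1],[-0.0015,0,0.184,0,0,-0.004,1],[-0.0015,0,0.184,0,0,-0.004,1],[-0.0015,0,0.184,0,0,-0.004,1],[-0.0015,0,0.184,0,0,-0.004,1]]]' 50
```

```text
time_s: 12.9
ee_pos: [0.6084, 0.0052, 0.0162]
tcp_rot: [0.002, -0.161, 0.987, -0.0]
ft_force: [-0.1, -1.0, 5.5]
gripper_width: 0.0596
gripper_force: 56.2
```

```bash
python3 -m handwheel '[[[0,0,-0.01,0,0,0,1],[0,0,-0.03,0,0,0,1],[0,0,-0.06,0,0,0,1],[0,0,-0.1,0,0,0,1],[0,0,-0.14,0,0,0,1],[0,0,-0.165,0,0,0,1],[0,0,-0.17,0,0,0,1],[0,0,-0.17,0,0,0,1]]]' 60
python3 -c "
from h import *;from cell import *
s=sense();print(s['ee_pos'],s['gripper_width'],rel(s,[.46,.0,.19],108.4))
im=get_image('wrist');import pickle;pickle.dump(im,open('i5.pkl','wb'));cv2.imwrite('pics/w5.png',im['color'][:,:,::-1])
im=get_image('top');import pickle;pickle.dump(im,open('i5t.pkl','wb'))
h=cv2.cvtColor(im['color'],cv2.COLOR_RGB2HSV).astype(int)
m=(h[...,0]>100)&(h[...,0]<122)&(h[...,1]>110)&(h[...,2]>30)
for c in blobs(m,150): print(cv2.boundingRect(c),rect(im,c,.046))"
```

```text
time_s: 13.9
ee_pos: [0.6063, 0.0054, 0.1843]
tcp_rot: [-0.0, -0.161, 0.987, -0.0]
ft_force: [-0.2, -0.2, -1.2]
gripper_width: 0.0591
gripper_force: 65.4
[0.60630527 0.00535157 0.18429567] 0.059145647786654904 (array([ 0.1404,  0.0414, -0.0057]), np.float64(0.002))
(191, 195, 26, 44) [464.7 309.6 128.4  60.5  18.3]
```

View pics/w5.png

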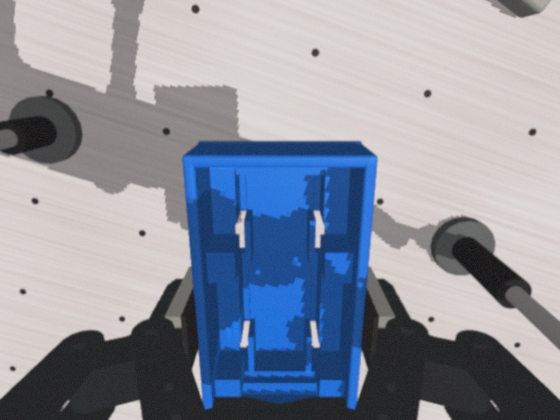

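The tray is held level and square. Its outer rim corners at the -x end are (185,157) and (376,157).

```bash
python3 -c "
from h import *;from cell import *;import pickle
im=pickle.load(open('i5.pkl','rb'));s=sense()
a,b=cast(im,[(184.5,157),(376,157)],s['ee_pos'][2]+.0298)
e=a-b;print(np.linalg.norm(e),a,b);yaw=np.degrees(np.arctan2(e[1],e[0]));print('width yaw',yaw)
w=np.radians(18.4);c=(a+b)/2+.06*np.array([np.cos(w),np.sin(w),0]);print('tray centre',c,'tcp',s['ee_pos'])
print(rel(s,[.46,.0,.215],108.4))"
```

```text
0.05878162881527695 [ 0.55927968 -0.04074648  0.21238166] [0.54061604 0.01499353 0.21238166]
width yaw -71.48771371086848
tray centre [0.60688042 0.00606247 0.21238166] tcp [0.60538205 0.00537657 0.18258166]
(array([ 0.1397,  0.0411, -0.032 ]), np.float64(0.002))
```

```bash
python3 -m handwheel '[[[0.015,0.005,-0.01,0,0,0,1],[0.045,0.013,-0.02,0,0,0.05,1],[0.08,0.024,-0.032,0,0,0.15,1],[0.115,0.034,-0.032,0,0,0.3,1],[0.135,0.04,-0.032,0,0,0.45,1],[0.14,0.041,-0.032,0,0,0.6,1],[0.14,0.041,-0.032,0,0,0.75,1],[0.14,0.041,-0.032,0,0,0.9,1],[0.14,0.041,-0.032,0,0,1.05,1],[0.14,0.041,-0.032,0,0,1.2,1],[0.14,0.041,-0.032,0,0,1.35,1],[0.14,0.041,-0.032,0,0,1.48,1],[0.14,0.041,-0.032,0,0,1.5,1],[0.14,0.041,-0.032,0,0,1.5,1]]]' 60
python3 -c "
from h import *;from cell import *
s=sense();print(s['gripper_width'],rel(s,[.460,.3085,.215],108),s['joint_pos'])"
```

```text
time_s: 15.75
ee_pos: [0.4603, -0.0002, 0.216]
tcp_rot: [-0.0, 0.554, 0.832, -0.0]
ft_force: [-0.4, 0.3, -2.0]
gripper_width: 0.0593
gripper_force: 65.5
0.05933881209495018 (array([0.285 , 0.1188, 0.0011]), np.float64(-1.489)) [-5.46100903e-02 -1.40607228e-01  2.06052708e+00 -1.71552982e-05
  1.22234031e+00 -4.50437652e-01]
```

```bash
python3 -m handwheel '[[[0.01,0.004,0,0,0,0.1,1],[0.04,0.017,0,0,0,0.25,1],[0.075,0.031,0,0,0,0.4,1],[0.11,0.046,0,0,0,0.55,1],[0.145,0.06,0,0,0,0.7,1],[0.18,0.075,0,0,0,0.85,1],[0.215,0.09,0,0,0,1.0,1],[0.245,0.102,0,0,0,1.15,1],[0.27,0.1125,0,0,0,1.3,1],[0.282,0.1175,0,0,0,1.45,1],[0.285,0.119,0,0,0,1.6,1],[0.285,0.119,0,0,0,1.653,1],[0.285,0.119,0,0,0,1.653,1],[0.285,0.119,0,0,0,1.653,1],[0.285,0.119,0,0,0,1.653,1]]]' 60
python3 -c "
from h import *;from cell import *
s=sense();print(s['gripper_width'],s['ee_pos'],rel(s,[.460,.3085,.215],108))
im=get_image('wrist');import pickle;pickle.dump(im,open('i6.pkl','wb'));cv2.imwrite('pics/w6.png',im['color'][:,:,::-1])
im=get_image('scene');pickle.dump(im,open('i6s.pkl','wb'))"
```

```text
time_s: 17.62
ee_pos: [0.4613, 0.3085, 0.2163]
tcp_rot: [0.0, 0.988, 0.156, -0.0]
ft_force: [-0.9, 0.2, -1.5]
gripper_width: 0.0589
gripper_force: 65.5
0.058895370720846024 [0.46131214 0.30845394 0.21628264] (array([-0.0012, -0.0004,  0.0013]), np.float64(-0.002))
```

View pics/w6.png

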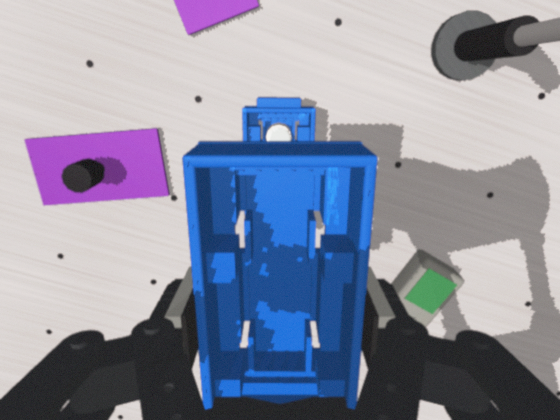

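The lower tray's tab end is visible at (279,103), with rim corners at about (243,107) and (315,107). The held tray's end corners are (185,157) and (376,157). I'll get the relative offset from this one view.

```bash
python3 -c "
from h import *;from cell import *;import pickle
im=pickle.load(open('i6.pkl','rb'));s=sense();h=cv2.cvtColor(im['color'],cv2.COLOR_RGB2HSV).astype(int)
m=(h[...,0]>98)&(h[...,0]<124)&(h[...,1]>110)
for r in range(96,136,3): x=np.flatnonzero(m[r]&(np.arange(560)<330)&(np.arange(560)>230));print(r,(x.min(),x.max()) if len(x) else '',end='; ')
print()
for c in (244,247,250,253,280,303,306,309,312,314): print(c,np.flatnonzero(m[:,c])[:1], h[100:114,c,2][:14])
z=s['ee_pos'][2]+.0298
V=h[...,2]
for c in (200,240,280,320,360): print(c,V[140:166,c])
for r in (158,165): x=np.flatnonzero(m[r]);print(r,x.min(),x.max())
"
```

```text
96 ; 99 (np.int64(257), np.int64(300)); 102 (np.int64(257), np.int64(300)); 105 (np.int64(257), np.int64(300)); 108 (np.int64(243), np.int64(314)); 111 (np.int64(242), np.int64(315)); 114 (np.int64(243), np.int64(315)); 117 (np.int64(243), np.int64(314)); 120 (np.int64(243), np.int64(314)); 123 (np.int64(243), np.int64(314)); 126 (np.int64(243), np.int64(314)); 129 (np.int64(243), np.int64(314)); 132 (np.int64(243), np.int64(314)); 135 (np.int64(243), np.int64(314)); 
244 [108] [220 221 220 221 217 207 190 185 226 243 245 242 227 211]
247 [107] [220 221 221 221 216 181 142 151 199 225 227 217 182 144]
250 [107] [219 220 220 221 215 196 166 154 199 224 227 218 189 161]
253 [107] [218 219 221 219 213 188 155 148 195 224 228 220 194 164]
280 [98] [231 231 231 231 229 228 225 202 197 222 228 223 209 215]
303 [107] [157 149 147 143 143 131 121 131 181 221 227 224 219 235]
306 [107] [147 150 146 146 141 133 124 130 181 219 227 224 213 205]
309 [107] [155 148 146 150 144 135 125 132 179 218 228 226 214 190]
312 [107] [183 157 145 147 145 138 130 144 205 239 243 239 233 230]
314 [108] [200 168 151 151 149 149 140 151 200 232 234 228 220 216]
200 [185 158 153 144 125 115 112 112 113 114 116 116 117 116 128 166 201 220
 228 230 230 227 225 222 220 214]
240 [183 153 151 142 125 114 113 116 113 116 113 115 116 119 132 170 199 219
 228 232 230 229 227 224 220 214]
280 [209 163 149 144 123 113 116 114 116 117 115 115 114 116 133 166 201 218
 226 229 228 228 225 223 220 213]
320 [131 131 146 141 121 114 112 113 115 115 114 116 113 114 132 166 198 218
 225 227 226 226 226 223 221 216]
360 [133 138 152 149 126 116 114 114 116 116 118 113 110 110 129 161 197 215
 223 227 226 225 225 223 221 215]
158 183 376
165 183 376
```

```bash
python3 -c "
from h import *;from cell import *;import pickle
im=pickle.load(open('i6.pkl','rb'));s=sense();z=s['ee_pos'][2]+.0298
for n,zz,q in(('lower',.046,[(242.7,107.7),(315,107.7)]),('upper',z,[(183.3,155.4),(376.5,155.4)])):
    a,b=cast(im,q,zz);e=a-b;yaw=np.degrees(np.arctan2(e[1],e[0]));w=np.radians(yaw-90)
    print(n,np.linalg.norm(e),yaw,(a+b)/2,'centre',(a+b)/2-.06*np.array([np.cos(w),np.sin(w),0]),(a+b)/2+.06*np.array([np.cos(w),np.sin(w),0]))
print(rel(s,[.46,.3085,.2],108))"
```

```text
lower 0.05840720808216628 107.88401798433358 [0.51794857 0.32740165 0.046     ] centre [0.46084777 0.30897618 0.046     ] [0.57504938 0.34582712 0.046     ]
upper 0.05831393754790373 107.87968581478954 [0.51751208 0.32677568 0.24610342] centre [0.46040988 0.30835453 0.24610342] [0.57461428 0.34519683 0.24610342]
(array([-0.0013, -0.0004,  0.0163]), np.float64(-0.002))
```

```bash
python3 -m handwheel '[[[0.0005,-0.0004,0.02,0,0,0,1],[0.0005,-0.0004,0.05,0,0,0,1],[0.0005,-0.0004,0.085,0,0,0,1],[0.0005,-0.0004,0.115,0,0,0,1],[0.0005,-0.0004,0.135,0,0,0,1],[0.0005,-0.0004,0.145,0,0,0,1],[0.0005,-0.0004,0.145,0,0,0,1],[0.0005,-0.0004,0.145,0,0,0,1]]]' 60
python3 -c "
from h import *;from cell import *;s=sense();print(s['ee_pos'],s['ft_force'],rel(s,[.4609,.3088,.0552],108))
im=get_image('wrist');h=cv2.cvtColor(im['color'],cv2.COLOR_RGB2HSV).astype(int);import pickle;pickle.dump(im,open('i7.pkl','wb'))
m=(h[...,0]>98)&(h[...,0]<124)&(h[...,1]>110)
for c in (200,220,250,280,310,340,355): print(c,h[95:160:1,c,2].tolist())
for r in range(110,165,4): x=np.flatnonzero(m[r]);print(r,x.min() if len(x) else 0,x.max() if len(x) else 0,end=';')
cv2.imwrite('pics/w7.png',im['color'][:,:,::-1])"
```

```text
time_s: 18.73
ee_pos: [0.4624, 0.3096, 0.0721]
tcp_rot: [-0.0, 0.988, 0.155, 0.001]
ft_force: [0.3, -0.7, -2.1]
gripper_width: 0.059
gripper_force: 65.5
[0.46239551 0.30955286 0.07209622] [ 0.26953125 -0.66569698 -2.06687853] (array([-0.0017,  0.0003,  0.0169]), np.float64(-0.002))
200 [217, 216, 218, 217, 216, 216, 214, 215, 215, 214, 214, 216, 218, 219, 219, 218, 216, 218, 217, 218, 216, 215, 213, 216, 215, 214, 214, 216, 216, 217, 216, 215, 216, 214, 215, 214, 217, 216, 217, 216, 214, 216, 217, 218, 209, 185, 163, 173, 166, 127, 110, 110, 110, 112, 110, 114, 113, 110, 114, 125, 161, 195, 216, 224, 228]
220 [217, 218, 218, 215, 216, 216, 217, 217, 216, 216, 216, 216, 214, 214, 213, 213, 212, 215, 215, 218, 219, 219, 217, 217, 217, 219, 218, 216, 215, 213, 210, 200, 184, 158, 126, 115, 111, 122, 167, 208, 221, 226, 225, 223, 219, 191, 157, 167, 159, 127, 110, 114, 114, 110, 113, 113, 112, 113, 112, 127, 162, 196, 217, 224, 227]
250 [217, 218, 217, 216, 216, 216, 218, 216, 217, 218, 220, 215, 216, 216, 216, 216, 209, 168, 128, 128, 171, 210, 224, 228, 228, 229, 230, 228, 226, 227, 22
[... 957 characters left out ...]
 144, 146, 151, 164, 172, 171, 157, 148, 140, 138, 127, 120, 116, 116, 130, 171, 205, 213, 213, 205, 183, 153, 138, 145, 132, 120, 112, 110, 114, 111, 113, 111, 113, 110, 112, 127, 160, 192, 211, 220, 224]
355 [221, 220, 219, 218, 219, 219, 218, 218, 217, 219, 220, 217, 218, 218, 217, 216, 217, 217, 219, 220, 221, 220, 218, 219, 220, 217, 216, 216, 217, 218, 218, 221, 223, 218, 201, 169, 148, 144, 142, 138, 146, 145, 142, 141, 139, 131, 131, 141, 137, 120, 114, 111, 110, 111, 110, 112, 114, 111, 113, 125, 158, 190, 211, 219, 224]
110 0 0;114 242 315;118 240 319;122 240 319;126 239 319;130 219 339;134 214 344;138 214 345;142 199 360;146 196 363;150 191 368;154 186 373;158 183 376;162 183 376;
```

View pics/w7.png

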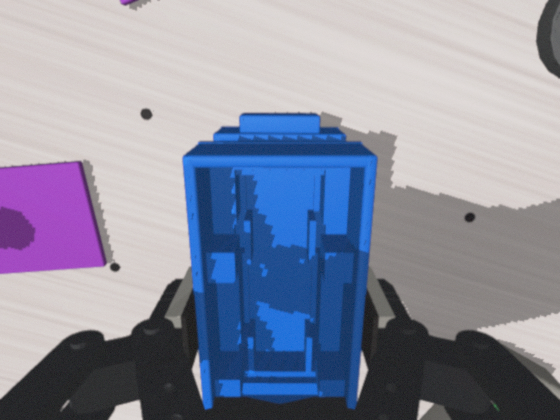

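The trays are laterally aligned: the lower rim spans columns 214–345 and the held tray spans 183–376, both centred near 279.5. I'll compute the lengthwise offset.

```bash
python3 -c "
from h import *;from cell import *;import pickle
im=pickle.load(open('i7.pkl','rb'));s=sense();z=s['ee_pos'][2]+.0298
for n,zz,q,L in(('lower',.046,[(213.7,132.8),(345,132.8)],.06),('tab',.046,[(239.5,115.2),(319.5,115.2)],.068),('upper',z,[(183,155.4),(376.5,155.4)],.06)):
    a,b=cast(im,q,zz);e=a-b;yaw=np.degrees(np.arctan2(e[1],e[0]));w=np.radians(yaw-90)
    print(n,np.linalg.norm(e),yaw,'centre',(a+b)/2-L*np.array([np.cos(w),np.sin(w),0]))
print(s['ee_pos'])"
```

```text
lower 0.058304695177868744 107.84942886021611 centre [0.46090375 0.30941096 0.046     ]
tab 0.0350146241538958 107.85016347332046 centre [0.46056955 0.30923437 0.046     ]
upper 0.05830864885564009 107.84859957025778 centre [0.46144423 0.3094687  0.10218689]
[0.46255549 0.30965124 0.07238689]
```

```bash
python3 -m handwheel '[[[-0.0006,0,0.004,0,0,0,1],[-0.0006,0,0.008,0,0,0,1],[-0.0006,0,0.011,0,0,0,1],[-0.0006,0,0.013,0,0,0,1],[-0.0006,0,0.0145,0,0,0,1],[-0.0006,0,0.0155,0,0,0,1],[-0.0006,0,0.0155,0,0,0,1]]]' 60
```

```text
time_s: 19.65
ee_pos: [0.4611, 0.3089, 0.0557]
tcp_rot: [0.0, 0.988, 0.155, -0.0]
ft_force: [-0.9, -0.4, -2.6]
gripper_width: 0.0592
gripper_force: 65.5
```

```bash
python3 -m handwheel '[[[0,0,0.001,0,0,0,1],[0,0,0.002,0,0,0,1],[0,0,0.002,0,0,0,1],[0,0,0.002,0,0,0,1]]]' 60
```

```text
time_s: 20.15
ee_pos: [0.4614, 0.3091, 0.0553]
tcp_rot: [-0.0, 0.988, 0.155, 0.0]
ft_force: [-2.8, -2.1, 6.0]
gripper_width: 0.0587
gripper_force: 66.7
```

```bash
python3 -m handwheel '[[[0,0,0,0,0,0,-0.2],[0,0,0,0,0,0,-0.4],[0,0,0,0,0,0,-0.7],[0,0,0,0,0,0,-1],[0,0,0,0,0,0,-1],[0,0,0,0,0,0,-1],[0,0,0,0,0,0,-1],[0,0,-0.01,0,0,0,-1],[0,0,-0.03,0,0,0,-1],[0,0,-0.07,0,0,0,-1],[0,0,-0.12,0,0,0,-1],[0,0,-0.17,0,0,0,-1],[0,0,-0.18,0,0,0,-1],[0,0,-0.18,0,0,0,-1]]]'
python3 -c "
from h import *;from cell import *;s=sense();print(s['ee_pos'],s['ft_force'])
im=get_image('wrist');h=cv2.cvtColor(im['color'],cv2.COLOR_RGB2HSV).astype(int)
m=(h[...,0]>98)&(h[...,0]<124)&(h[...,1]>110)
print([(cv2.boundingRect(c),rect(im,c,.085)) for c in blobs(m,2000)])
cv2.imwrite('pics/w8.png',im['color'][:,:,::-1])
x=np.flatnonzero(m.sum(1)>20);
for r in range(x[0],x[-1],6): y=np.flatnonzero(m[r]);print(r,y.min(),y.max(),end=';')
im=get_image('top');h=cv2.cvtColor(im['color'],cv2.COLOR_RGB2HSV).astype(int)
m=(h[...,2]>125)&(h[...,1]<60);m[:190]=0;m[300:]=0;m[:,:380]=0;m[:,470:]=0
for c in blobs(m,30):print('lid',rect(im,c,.011))
m=(h[...,0]>98)&(h[...,0]<124)&(h[...,1]>110)&(h[...,2]>30)
for c in blobs(m,150):print('tray',rect(im,c,.085))"
```

```text
time_s: 21.9
ee_pos: [0.4616, 0.3092, 0.2352]
tcp_rot: [-0.0, 0.988, 0.155, 0.001]
ft_force: [0.4, 0.3, -1.0]
gripper_width: 0.0854
gripper_force: 0.0
[0.46162198 0.30920435 0.23517277] [ 0.37456703  0.33581687 -0.95764122]
[((241, 98, 78, 164), array([462.3, 309.4, 135.4,  59.2,  17.9]))]
99 260 299;105 259 300;111 243 317;117 241 318;123 242 318;129 242 318;135 242 318;141 242 317;147 242 317;153 243 317;159 243 317;165 243 317;171 243 317;177 243 316;183 244 316;189 244 316;195 244 315;201 244 315;207 244 315;213 244 315;219 245 315;225 245 315;231 245 314;237 245 314;243 245 314;249 246 314;255 260 299;lid [ 452.  -360.3  123.    62.2    1.2]
tray [454.5 285.3 105.9  31.9  17.6]
```

```bash
python3 -c "
from cell import *
print(job_done())"
```

```text
the job is handed in; nothing more can be done
None
```

The lid is on the mat knob up, and the empty tray is stacked end for end on the tray of lenses. By my last camera check both are centred to about a millimetre and let go; the job is handed in, but no verdict came back.

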